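Drive a stuck hinge pin out with a drift punch

ROBOT

A 6-joint arm with a two-finger parallel gripper is mounted at the origin on the work surface; the furniture and walls round the work are solid. World frame = base frame: x ahead of the robot, y to its left, z up, the work surface at z = 0. Lengths are in m, angles in rad, forces in N, time in s.
With the tool pointing down it reaches from about 0.35 to 0.775 m from the base axis. Payload 5.5 kg.
Tool frame: the origin (TCP) lies midway between the tips of the shut fingers; the grasp point (between the pads) lies 19 mm behind it (pinch_z is the distance from the TCP to the grasp point, in m); z points along the fingers, x is the direction in which the jaws open and shut, and the axes are right-handed (so a half turn about z gives the same grasp; the last joint's range is limited). The gripper opens to 85 mm and grips with 20 to 120 N. Pads are 22 mm wide; open, the fingers measure 114 mm over their backs; the gripper's body (76 mm by 85 mm) begins 54 mm behind the grasp point. The pads swing forward as they close: fully open they stand 13 mm farther back than shut.
Start: joints at [-1.308, 0.313, 0.046, 1.304, 0, 1.431], TCP at [0.225, -0.529, 0.231] pointing down, gripper open.
Joint ranges: [-2.76, 2.76], [-0.86, 1.69], [-1.03, 1.26], [-2.2, 2.34], [-1.47, 1.5], [-3.14, 3.14]. Speed limits (rad/s): [2.57, 2.57, 3.14, 3.14, 3.14, 3.14].

INTERFACE

Orientations are given as a unit quaternion [w, x, y, z].
In Python, from workcell import get_state, read_camera, camera_info, hand_in, trace, pinch_z gives the robot as it stands. The module is installed in compiled form; this text tells all that it offers.
- The arm moves only by the tool arm_command, never from a script. Its argument "steps" is text: rows parted by semicolons, each of 4 numbers parted by spaces: the shift along the world's x, y, z in mm, then the turn about the world's z in rad. In form: tx ty tz spin; .... A call has 1 to 20 rows; each row is the pose to reach, as a shift and turn from the pose measured when the call began; what a row does not reach only later rows make up. A row lasts 1/8 s, in which the tool goes at most 62.5 mm and 10.7 degrees, less where a joint would pass 70% of its speed; a pose out of reach is approached as far as the arm can. A call with a gripper value outside its range is refused whole. "fingers" is the gripper command: -1 is shut, 1 is fully open, values between are in proportion, set as the call begins (left out, the last holds). The fingers move at their own pace and stop on an object; "newtons" is the grip in N (left out, the last holds). Time passes only in rows, so rows that repeat a pose let the fingers close. It gives the time, the measured TCP pose, the force and the opening at its end, in the units of the state.
- get_state(): the state, without advancing time (a new reading comes with each control period).
- read_camera(name): name is "side" or "top"; returns the picture (400x640x3 uint8, red, green, blue); there is no depth.
- camera_info(name): a dict with "mtx" (3x3 intrinsics, pixels), "R" (3x3) and "t" (3): a world point X has camera coordinates R X + t. Camera axes: x right, y down, z forward; pixel columns grow to the right and rows downward; lengths in m; the calibration is good to about 2 mm. A picture is of the moment at which its call begins. camera_info takes no time and is no camera call.
- hand_in(): hands the job in, once; it reports no verdict.
Trained networks look in the newest picture that a camera, given by its name, has taken for a name from the list of things; names that differ only in an ending like _2 or _b are one class to them, and where a whole thing is asked for, a point or a joint stands for the part that bears it (a point fixed in the world has none). Each returns a list of dicts, best first, with "score" (0 to 1); they miss things now and then, are a little off and sometimes report something else, mostly with a low value. They report only what shows in the picture. A call takes as long as a camera call.
- trace(camera, name): "mask" (400x640 bool, what is visible of it) and "box" ([left, top, width, height] in pixels, round what is visible of it).
The state is a dict: "clock": time; "joint_pos": joint angles; "qvel": joint speeds; "tau": joint torques, N m; "tcp_pos": TCP position; "orientation": TCP orientation; "wrist_force": force on the tool from outside, world axes, zero at the start; "ft_torque": the same for the moment, N m; "finger_gap": finger opening in m.
Only numpy, scipy, OpenCV 4.12 (cv2) and the standard library are available. Lean on these libraries where they do the work, as an engineer would, in place of code of your own. Each camera call takes 0.05 s, during which the arm holds its last target.

TASK

The pin of the grey block hinge in the jig is stuck. Take the blue-handled drift punch from its cradle, find the bore in the hinge's near face with its tip and push the pin out towards the far side until the punch is in almost up to its handle. Then draw the punch out, lay it back in its cradle as you found it and let go, without disturbing the tub, the white sleeve or the perforated solid.

Things in the scene. Friction and masses are not known exactly. Their poses are not given: they have to be found in the camera images.
- jig: Fixed dark steel knock-out jig, base 100 x 134 x 32 mm, origin on the table. Its x axis is the level driving direction, away from the robot (base from x = -20 to +80 mm), y along its slot, z up. A grey block hinge is clamped in it: block 46 mm wide (y), near face at x = 1, far face at x = 51, top at z = 102 mm; flange below it 86 mm wide. Clamp screws at y = +-60 mm reach z = 71 mm.
- bore_nominal (a point): Nominal mouth of the hinge's bore: middle of the jig, on the plane of the hinge's near face, 78 mm above the table; axes as the jig's. The hinge sits square, but up to 7 mm off to either side (jig y); this is not measured: find the bore by touch or sight. It is round, 11 mm wide, 2 mm chamfer at the mouth, runs level along x in the middle of the block's width.
- hinge_pin (a joint): Travel (m) along jig +x of the brass pin in the bore (10 mm thick, 45 mm long, 18 mm head on the far face). Starts between 0 and 0.004; at 0 its plain end is sunk 7 mm inside the near face; stops at 0.050. It slides against about 8 N, stays where it is left and is pushed from the near side.
- punch: Loose drift punch, 145 mm long, about 0.14 kg. Origin: centre of its square blue handle (92 x 14 x 14 mm); x points to the tip, z up. A steel shank 6 mm thick juts 45 mm out of the handle's front (handle end at x = 46, tip at x = 91 mm); 12 mm round striking end at the back to x = -54 mm. Pinch it from above across the handle (14 mm, along its y), near the origin.
- punch_tip (a point): Centre of the free end of the punch's shank; its axes are those of the punch.
- cradle: Fixed wooden cradle, base 112 x 52 x 10 mm, origin on the table under its middle, x along the punch that lies in it (tip towards +x), z up. Two uprights, 12 mm thick, at x = -40 and +40 mm carry the handle at their tops, 40 mm above the table, each between two cheeks 21 mm apart that rise to 52 mm. Between the uprights 68 mm are free for fingers.
- cradle_seat (a point): Where the centre of the punch's handle lies in the cradle, 47 mm above the table; axes as the cradle's.
- tub: Bystander: loose white plastic tub with lid, 84 mm across, 70 mm high, origin under its middle.
- sleeve: Bystander: loose white sleeve with a violet band, 38 mm across, 50 mm high, origin under its middle.
- perf_solid: Bystander: loose white many-sided solid with round black holes, 60 mm, origin under its middle.

How it is judged:
By the outcome, as a careful person would: the job done as asked, in the order asked, and still so for the second after the job is handed in, with the robot touching nothing.
It also fails if it takes over 54 s, if anything falls off the work surface, if the arm or the gripper's body presses on something with over 40 N, if the wrist force passes 120 N, or if a joint passes its speed limit or range.

## Working session

There is one attempt and no reset: what is moved stays moved. The work goes in short steps, Python scripts to look and compute and a tool call to move; the robot and the scene stay as the last step left them, time stands still between calls to the robot, and variables do not carry over. Pictures are saved under pics/ and viewed, and the job is handed in when it is done.

Besides the shell and the picture viewer there is one more tool, called as name(argument=value, ...) on one line, values as JSON. arm_command: Moves the arm, as the interface text tells. Its arguments: {"type":"object","properties":{"steps":{"type":"string"},"fingers":{"type":"number"},"newtons":{"type":"number"}},"required":["steps"]}

```bash
mkdir -p pics; python3 - <<'E'
from workcell import *
import cv2
s=get_state(); print({k:s[k] for k in ('clock','tcp_pos','orientation','finger_gap','wrist_force')},pinch_z)
for n in ('side','top'):
    im=read_camera(n); cv2.imwrite(f'pics/{n}0.png',im[:,:,::-1]); c=camera_info(n); print(n,c)
    for t in ('jig','punch','cradle'):
        r=trace(n,t); print(t,[(x['score'],x['box']) for x in r[:2]])
E
```

```text
{'clock': 0.0, 'tcp_pos': array([ 0.22527046, -0.52848143,  0.23040131]), 'orientation': array([-6.09869154e-04,  8.34267834e-01, -5.51358649e-01, -6.69795948e-04]), 'finger_gap': 0.0853002445977558, 'wrist_force': array([ 0.19406681, -0.10911569, -1.05369013])} 0.0187
side {'mtx': array([[384.02268198,   0.        , 311.65253377],
       [  0.        , 384.02268198, 196.11463056],
       [  0.        ,   0.        ,   1.        ]]), 'R': array([[-0.99236938, -0.12279465,  0.01115722],
       [-0.07086071,  0.49392215, -0.86661391],
       [ 0.10090475, -0.86079172, -0.49885453]]), 't': array([0.46152882, 0.08585132, 0.83113272])}
jig [(0.92, [247.9, 154.0, 45.3, 39.6])]
punch [(0.65, [317.8, 180.6, 4.4, 34.4]), (0.51, [248.6, 153.6, 45.1, 40.5])]
cradle [(0.58, [304.8, 181.2, 26.3, 43.3])]
top {'mtx': array([[370.51619642,   0.        , 317.97493082],
       [  0.        , 370.51619642, 195.43041823],
       [  0.        ,   0.        ,   1.        ]]), 'R': array([[ 0.00849075, -0.99994941, -0.00539235],
       [-0.98834587, -0.00757235, -0.15203651],
       [ 0.15198798,  0.00662041, -0.98836017]]), 't': array([-0.0151593 ,  0.4769209 ,  0.86555813])}
jig [(0.69, [358.1, 123.0, 60.5, 48.1])]
punch [(0.69, [294.2, 199.0, 57.4, 8.0])]
cradle [(0.81, [308.5, 191.2, 45.9, 28.2])]
```

```bash
python3 - <<'E'
import cv2
a=cv2.imread('pics/side0.png'); b=cv2.imread('pics/top0.png')
cv2.imwrite('pics/side0c.png',cv2.resize(a[120:270,200:400],None,fx=4,fy=4,interpolation=cv2.INTER_CUBIC))
cv2.imwrite('pics/top0c.png',cv2.resize(b[100:250,260:460],None,fx=4,fy=4,interpolation=cv2.INTER_CUBIC))
E
```

```text
(no output)
```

View pics/side0.png

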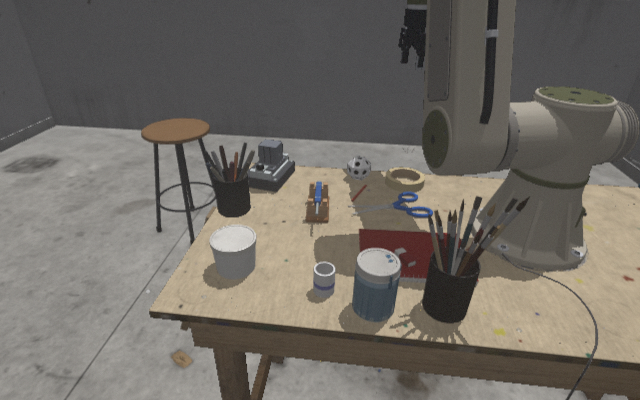

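View pics/top0.png

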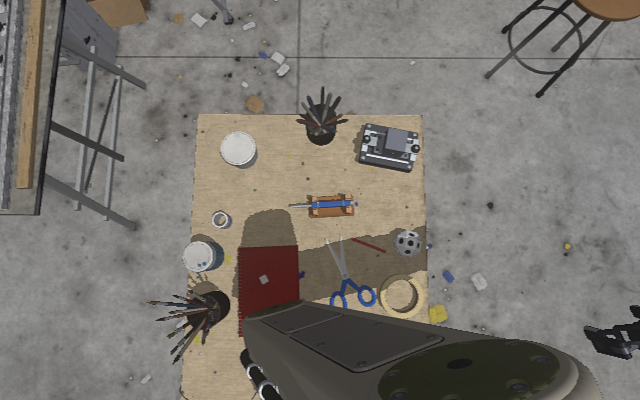

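View pics/side0c.png

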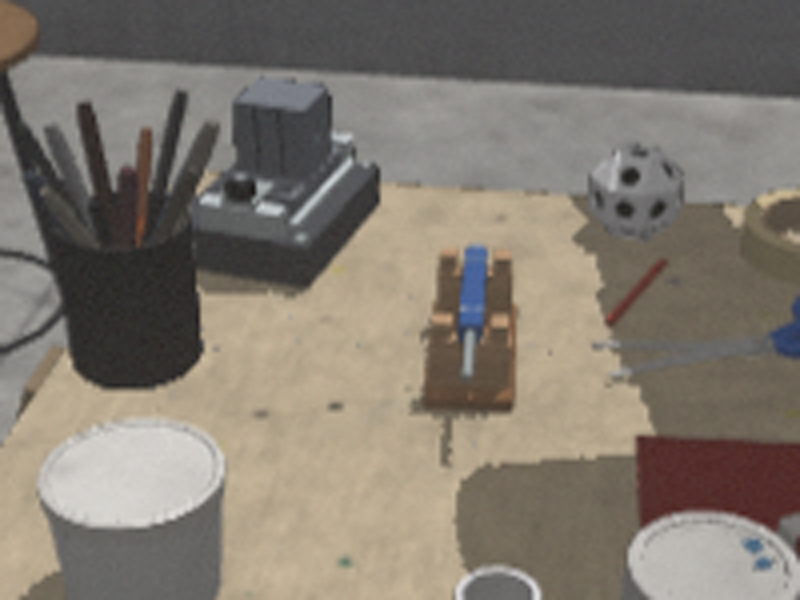

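View pics/top0c.png

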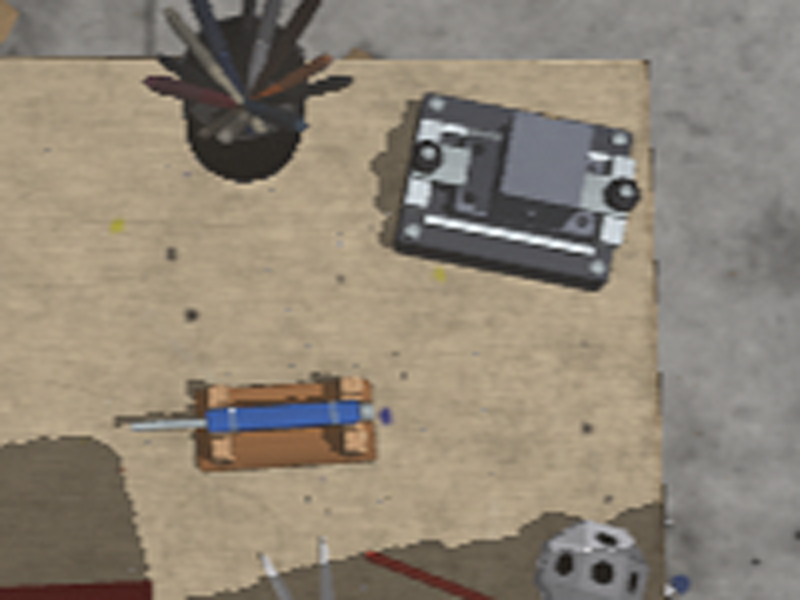

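The top view shows the punch along +y (tip at crop ~(133,425)), and the jig at upper right with the grey block top clearly visible. Next I'll zoom in for corner measurements.

```bash
python3 - <<'E'
import cv2
from workcell import *
import numpy as np
a=cv2.imread('pics/side0.png'); b=cv2.imread('pics/top0.png')
cv2.imwrite('pics/t1.png',cv2.resize(b[118:178,350:430],None,fx=10,fy=10,interpolation=cv2.INTER_CUBIC))
cv2.imwrite('pics/t2.png',cv2.resize(b[185:225,285:360],None,fx=10,fy=10,interpolation=cv2.INTER_CUBIC))
cv2.imwrite('pics/s1.png',cv2.resize(a[130:200,240:305],None,fx=8,fy=8,interpolation=cv2.INTER_CUBIC))
E
```

```text
(no output)
```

View pics/t1.png

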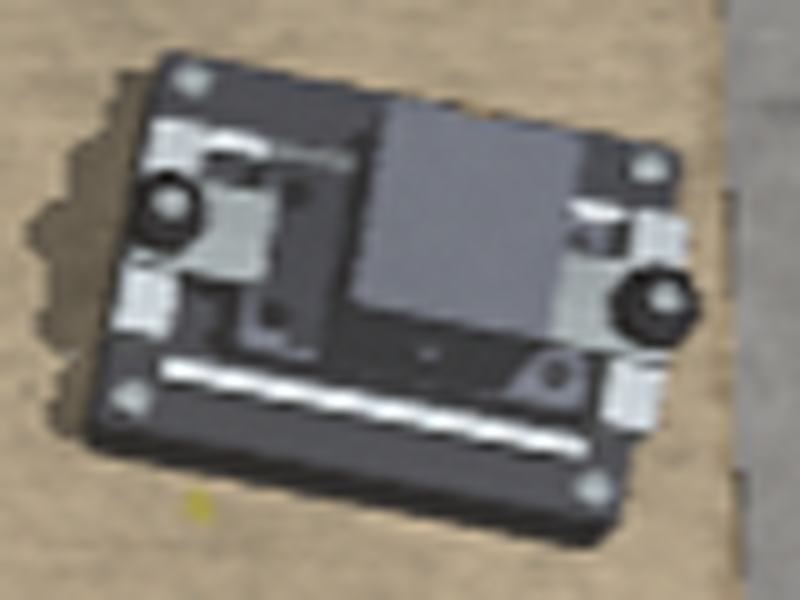

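View pics/t2.png

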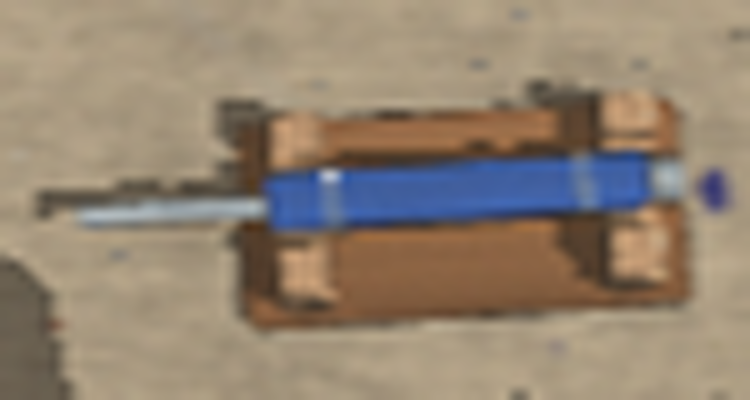

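View pics/s1.png

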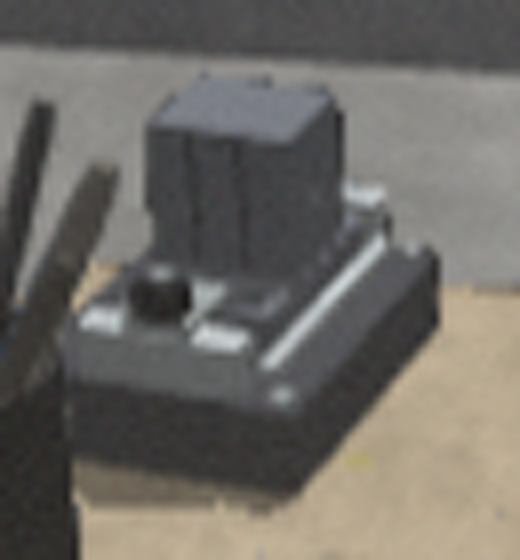

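```bash
cat > h.py <<'E'
import numpy as np
from scipy.optimize import least_squares
from workcell import camera_info
C={n:camera_info(n) for n in('top','side')}
def proj(n,X):
    c=C[n];q=np.asarray(X)@c['R'].T+c['t'];q=q@c['mtx'].T;return q[:,:2]/q[:,2:]
def pose(p,X):
    X=np.asarray(X,float);c,s=np.cos(p[2]),np.sin(p[2])
    return np.c_[p[0]+c*X[:,0]-s*X[:,1],p[1]+s*X[:,0]+c*X[:,1],X[:,2]]
E
python3 - <<'E'
from h import *
for n in C: print(n,-C[n]['R'].T@C[n]['t'])
cr=lambda L,x0,y0,f:(np.array(L,float)+.5)/f-.5+[x0,y0]
blk=cr([(390,100),(587,138),(553,335),(352,300)],350,118,10)
bX=np.array([(51,23),(51,-23),(1,-23),(1,23)])/1e3
base=cr([(160,52),(683,145),(622,512),(92,425)],350,118,10)
BX=np.array([(80,67,32),(80,-67,32),(-20,-67,32),(-20,67,32)])/1e3
kn=cr([(168,212),(655,305)],350,118,10); KX=np.array([(0,60,71),(0,-60,71)])/1e3
sb=cr([(146,122),(205,76),(330,95),(290,143)],240,130,8)
sX=np.array([(1,23),(51,23),(51,-23),(1,-23)])/1e3 # placeholder order
def top(p): return proj('top',pose(p,np.c_[bX[:,0],bX[:,1]+p[3],np.full(4,.102)]))-blk
def bs(p): return proj('top',pose(p,BX))-base
def kk(p):
    X=KX.copy();X[:,0]=p[4];return proj('top',pose(p,X))-kn
f=lambda p:np.r_[top(p).ravel(),bs(p).ravel(),kk(p).ravel()]
r=least_squares(f,[.65,-.2,-.2,0,.02],x_scale=[.1,.1,.1,.01,.01])
print(r.x,'\n',r.fun.reshape(-1,2).round(2))
r2=least_squares(lambda p:top(np.r_[p,0]).ravel(),[.65,-.2,-.2]);print('blockonly',r2.x,r2.fun.round(2))
for p in (r.x,np.r_[r2.x,0]): print('bore',pose(p,[(.001,p[3],.078)]))
# side check
print((proj('side',pose(r.x,[(1e-3*a,1e-3*b+r.x[3],.102) for a,b in bX*1e3])) -[240,130])*8)
# punch
pu=cr([(268,178),(270,231),(652,153),(654,208)],285,185,10)
PX=np.array([(46,7,54),(46,-7,54),(-46,7,54),(-46,-7,54),(91,0,47)])/1e3
PX[:4,1]*=-1
t=cr([(80,217)],285,185,10)
best=None
for sgn in(1,-1):
    X=PX.copy();X[:,1]*=sgn
    q=least_squares(lambda p:(proj('top',pose(p,X))-np.r_[pu,t]).ravel(),[.5,0,1.5]);
    if best is None or q.cost<best.cost: best=q
print('punch',best.x,best.fun.reshape(-1,2).round(2))
print('side proj punch',proj('side',pose(best.x,[(.046,0,.054),(-.046,0,.054),(.091,0,.047)])))
E
```

```text
top [ 0.33993708 -0.01727747  0.92791082]
side [0.38022531 0.72970156 0.48386489]
[ 0.57501055 -0.18032744 -0.18013792 -0.00710861  0.0241218 ] 
 [[-0.08 -0.26]
 [-0.13 -0.52]
 [-0.03  0.38]
 [ 0.26  0.27]
 [-0.36 -0.66]
 [ 0.03 -0.46]
 [ 0.15  1.12]
 [-0.35 -0.01]
 [-0.24  0.17]
 [ 0.73 -0.1 ]]
blockonly [ 0.5737166  -0.18705603 -0.19003175] [ 0.04 -0.3  -0.04 -0.37 -0.16  0.49  0.16  0.18]
bore [[ 0.57472075 -0.18750019  0.078     ]]
bore [[ 0.57469859 -0.18724492  0.078     ]]
[[142.58136504 117.83543837]
 [199.41489239  68.18772824]
 [338.66359363  86.31127931]
 [286.50932281 137.30535706]]
punch [ 0.45450568 -0.04169051  1.63771467] [[-0.19 -0.36]
 [-0.07  0.17]
 [-0.02 -0.13]
 [ 0.2   0.2 ]
 [ 0.08  0.12]]
side proj punch [[317.8385281  200.26438471]
 [319.4497058  180.91908374]
 [316.8749184  213.92602566]]
```

arm_command(steps="11 24 0 0.18;23 49 0 0.36;34 73 0 0.54;46 97 0 0.72;57 122 0 0.9;69 146 0 1.08;80 170 0 1.26;92 195 0 1.44;103 219 0 1.62;115 243 0 1.8;126 268 0 1.98;138 292 0 2.16;149 316 0 2.34;161 341 0 2.52;172 365 0 2.7;184 389 0 2.88;195 414 -10 3.06;207 438 -20 3.24;218 462 -30 3.42;229 487 -40 3.6", fingers=1, newtons=70)

```text
clock: 2.9
tcp_pos: [0.4548, -0.0412, 0.1911]
orientation: [0.0, 0.345, 0.939, -0.0]
wrist_force: [0.8, -0.2, -0.1]
finger_gap: 0.0853
```

```bash
cat > st.py <<'E'
from workcell import get_state
import numpy as np
from scipy.spatial.transform import Rotation as R
def st():
    s=get_state();M=R.from_quat(np.roll(s['orientation'],-1)).as_matrix()
    print(s['clock'],s['tcp_pos'].round(4),'yawx',np.arctan2(M[1,0],M[0,0]).round(4),'z',M[:,2].round(3),'q',s['joint_pos'].round(3),'F',s['wrist_force'].round(1),'gap',round(s['finger_gap'],4));return s
if __name__=='__main__': st()
E
python3 st.py
```

```text
2.9 [ 0.4548 -0.0412  0.1911] yawx 2.4379 z [ 0.001 -0.    -1.   ] q [-0.266  0.102 -0.32   1.147 -0.    -1.133] F [ 0.8 -0.2 -0.1] gap 0.0853
```

arm_command(steps="0 0 -15 0.18;0 0 -30 0.36;0 0 -45 0.54;0 0 -60 0.72;0 0 -75 0.771;0 0 -85 0.771;0 0 -85 0.771")

```text
clock: 3.78
tcp_pos: [0.4542, -0.041, 0.1055]
orientation: [-0.0, -0.033, 0.999, 0.0]
wrist_force: [0.5, 0.9, -0.5]
finger_gap: 0.0854
```

```bash
python3 st.py; python3 - <<'E'
from workcell import *
import cv2
for n,(x,y,w,h) in dict(top=(280,150,100,75),side=(280,130,100,75)).items():
    im=read_camera(n)[:,:,::-1]; cv2.imwrite(f'pics/{n}1.png',cv2.resize(im[y:y+h,x:x+w],None,fx=7,fy=7,interpolation=cv2.INTER_CUBIC))
E
```

```text
3.775 [ 0.4542 -0.041   0.1055] yawx -3.0752 z [-0.001  0.001 -1.   ] q [-0.267  0.168 -0.467  0.936  0.    -1.904] F [ 0.5  0.9 -0.5] gap 0.0854
```

View pics/top1.png

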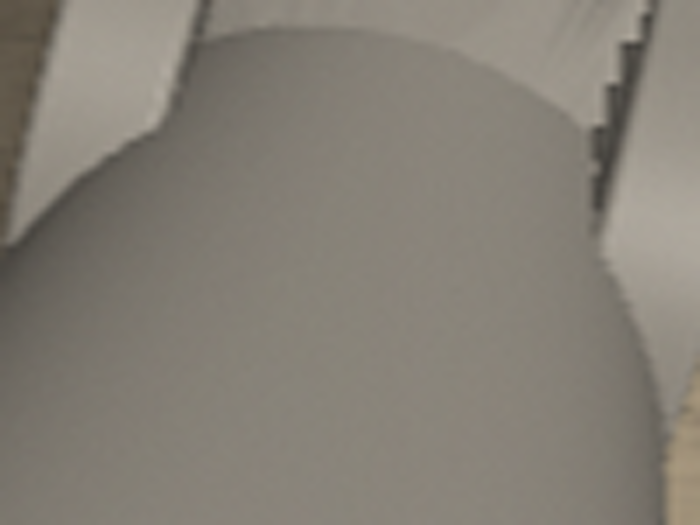

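View pics/side1.png

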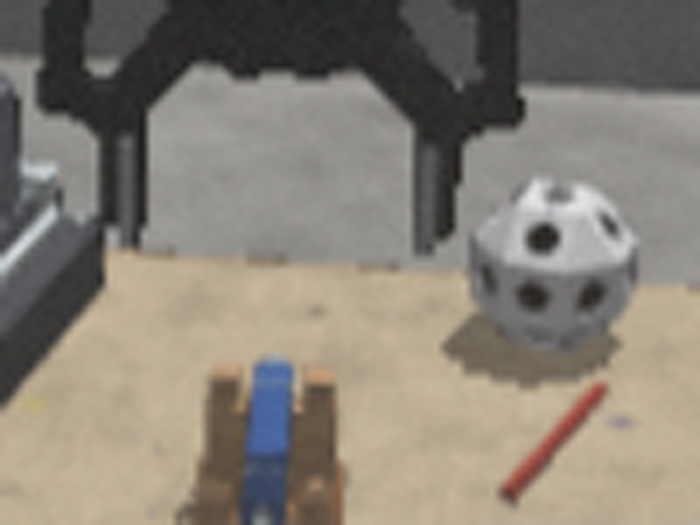

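The top view is blocked by the arm. In the side view the fingers (cols ~125 and ~430 of the crop) straddle the blue handle at ~270, so I'm descending and gripping.

arm_command(steps="0 -1 -25 0;0 -1 -50 0;0 -1 -70 0;0 -1 -77 0;0 -1 -77 0")

```text
clock: 4.5
tcp_pos: [0.4552, -0.0423, 0.0297]
orientation: [0.001, -0.033, 0.999, 0.0]
wrist_force: [-0.3, 0.4, 1.3]
finger_gap: 0.0854
```

arm_command(steps="0 0 0 0;0 0 0 0;0 0 0 0;0 0 0 0;0 0 0 0;0 0 0 0", fingers=-1, newtons=80)

```text
clock: 5.25
tcp_pos: [0.4554, -0.0423, 0.0301]
orientation: [0.001, -0.033, 0.999, -0.0]
wrist_force: [-1.3, 0.2, 6.0]
finger_gap: 0.0123
```

```bash
python3 st.py; python3 - <<'E'
from workcell import *
import cv2
im=read_camera('side')[:,:,::-1]; x,y,w,h=280,140,90,80
cv2.imwrite(f'pics/side2.png',cv2.resize(im[y:y+h,x:x+w],None,fx=7,fy=7,interpolation=cv2.INTER_CUBIC))
E
```

```text
5.25 [ 0.4554 -0.0423  0.0301] yawx -3.075 z [ 0.002 -0.    -1.   ] q [-0.269  0.257 -0.571  0.741  0.    -1.906] F [-1.3  0.2  6. ] gap 0.0123
```

View pics/side2.png

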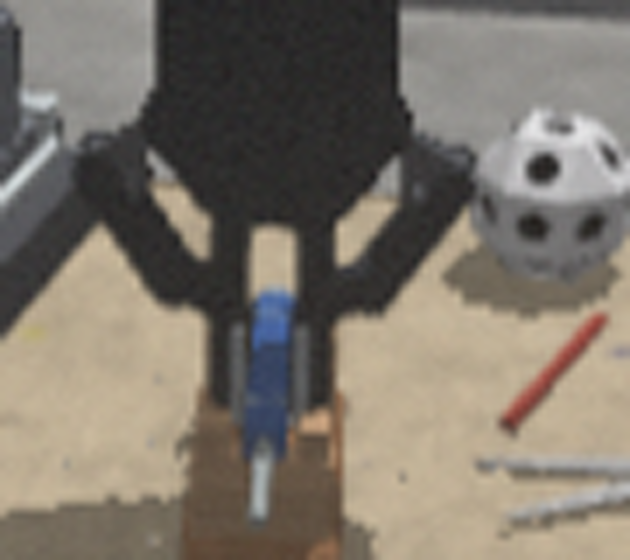

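Gripped. Now lifting, turning to the jig axis and staging in front of the bore.

arm_command(steps="0 0 20 0;0 0 45 0;0 0 70 0;0 0 80 -0.17;0 -10 80 -0.34;0 -25 80 -0.51;0 -40 80 -0.68;0 -55 80 -0.85;0 -70 80 -1.02;0 -85 80 -1.19;0 -100 80 -1.36;0 -112 80 -1.53;0 -123 80 -1.7;0 -123 80 -1.822;0 -123 60 -1.822;0 -123 40 -1.822;0 -123 31 -1.822;0 -123 31 -1.822")

```text
clock: 7.55
tcp_pos: [0.4548, -0.165, 0.0604]
orientation: [-0.0, 0.769, 0.639, -0.001]
wrist_force: [0.1, 0.6, -1.6]
finger_gap: 0.0124
```

```bash
python3 st.py; python3 - <<'E'
from workcell import *
import cv2
im=read_camera('side')[:,:,::-1]; x,y,w,h=235,120,110,80
cv2.imwrite('pics/side3.png',cv2.resize(im[y:y+h,x:x+w],None,fx=7,fy=7,interpolation=cv2.INTER_CUBIC))
im=read_camera('top')[:,:,::-1]; x,y,w,h=340,110,100,75
cv2.imwrite('pics/top3.png',cv2.resize(im[y:y+h,x:x+w],None,fx=8,fy=8,interpolation=cv2.INTER_CUBIC))
E
```

```text
7.55 [ 0.4548 -0.165   0.0604] yawx 1.3862 z [-0.002 -0.001 -1.   ] q [-0.513  0.266 -0.466  0.84  -0.002 -0.328] F [ 0.1  0.6 -1.6] gap 0.0124
```

View pics/side3.png

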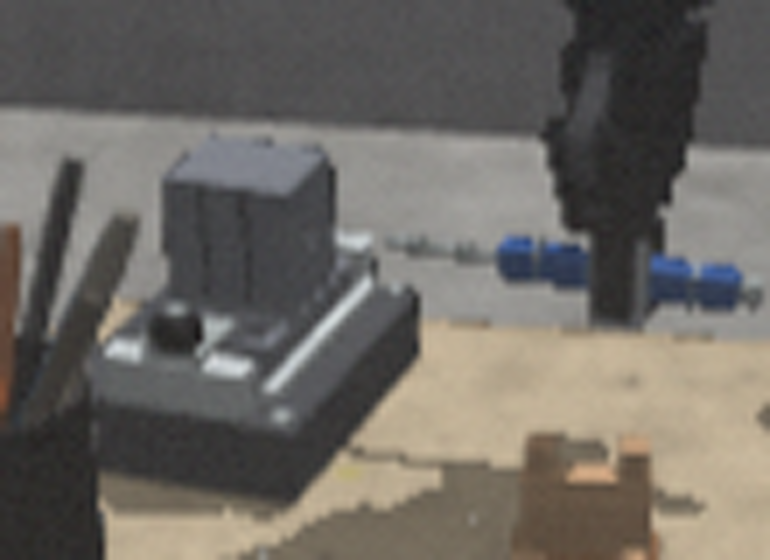

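View pics/top3.png

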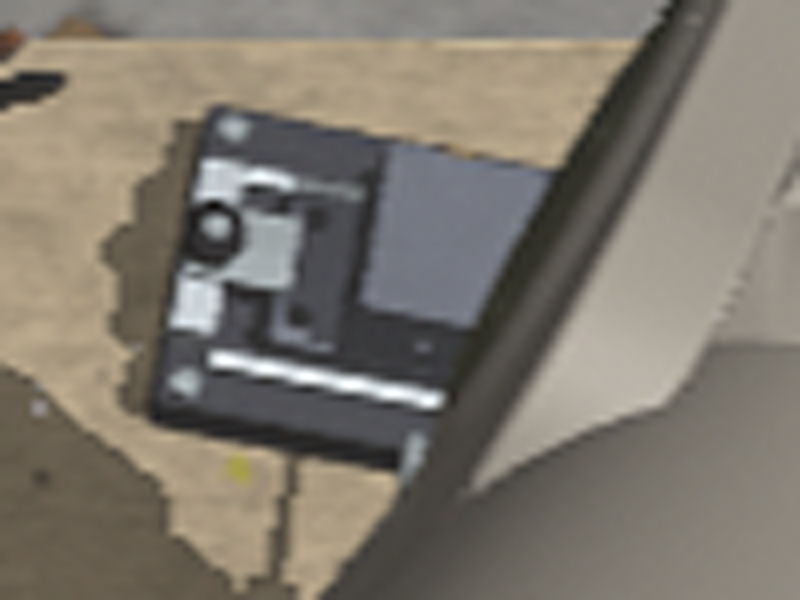

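```bash
python3 - <<'E'
from h import *
u=np.array([np.cos(.185),-np.sin(.185)]);v=np.array([-u[1],u[0]])
for L in(.090,.0905,.0915):
    t=np.r_[np.array([.4548,-.165])+L*u,.0774]
    h=np.r_[np.array([.4548,-.165])+(L-.045)*u,.0774]
    print(L,t,'top',(proj('top',[t,h])-[340,110]+.5)*8-.5,'side',(proj('side',[t,h])-[235,120]+.5)*7-.5)
b=np.array([.5747,-.1874]);d=b-t[:2];print(d@u,d@v)
E
python3 - <<'E'
import cv2
b=cv2.imread('pics/top3.png')[380:520,340:500]
cv2.imwrite('pics/top3z.png',cv2.resize(b,None,fx=4,fy=4))
E
```

```text
0.09 [ 0.54326426 -0.18155519  0.0774    ] top [[408.19536529 447.18820081]
 [382.98641125 595.14308449]] side [[393.77258996 242.79262686]
 [508.25858903 258.94180748]]
0.0905 [ 0.54375573 -0.18164716  0.0774    ] top [[408.47329541 445.55699002]
 [383.26864881 593.48659269]] side [[392.51537279 242.61528616]
 [506.97182962 258.7602996 ]]
0.0915 [ 0.54473867 -0.18183111  0.0774    ] top [[409.02901374 442.29540129]
 [383.83297872 590.17446137]] side [[390.00190586 242.26074122]
 [504.39931251 258.39742516]]
0.030474458801592896 3.741735589495728e-05
```

View pics/top3z.png

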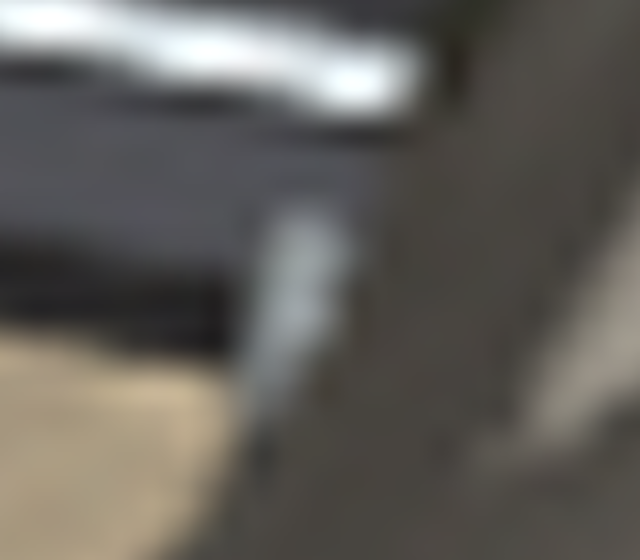

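In the top picture the tip appears ~1.8 mm further to jig −y than the state predicts. The block's sight measurement should share that bias, so I'm shifting +1.7 mm along jig y and approaching to about 5 mm before the face.

arm_command(steps="0.3 1.7 0.5 0;6 0.6 0.5 0;12 -0.5 0.5 0;18 -1.6 0.5 0;22 -2.3 0.5 0;22 -2.3 0.5 0")

```text
clock: 8.4
tcp_pos: [0.4781, -0.1679, 0.0619]
orientation: [0.001, 0.769, 0.639, -0.001]
wrist_force: [-1.0, -1.0, -1.0]
finger_gap: 0.0127
```

```bash
python3 st.py; python3 - <<'E'
from workcell import *
import cv2
im=read_camera('side')[:,:,::-1]; x,y,w,h=235,120,110,80
cv2.imwrite('pics/side4.png',cv2.resize(im[y:y+h,x:x+w],None,fx=7,fy=7,interpolation=cv2.INTER_CUBIC))
im=read_camera('top')[:,:,::-1]; x,y,w,h=370,120,60,50
cv2.imwrite('pics/top4.png',cv2.resize(im[y:y+h,x:x+w],None,fx=12,fy=12,interpolation=cv2.INTER_CUBIC))
E
```

```text
8.4 [ 0.4781 -0.1679  0.0619] yawx 1.3864 z [-0.    -0.002 -1.   ] q [-0.495  0.301 -0.411  0.857 -0.002 -0.311] F [-1. -1. -1.] gap 0.0127
```

View pics/side4.png

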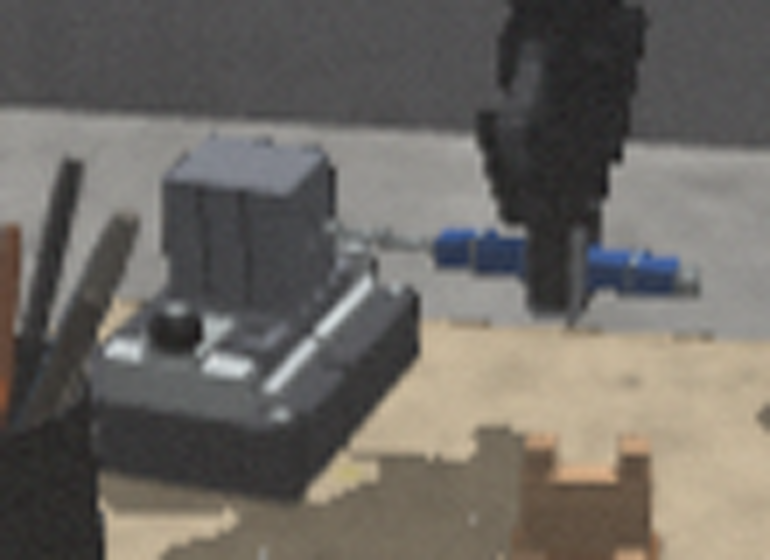

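View pics/top4.png

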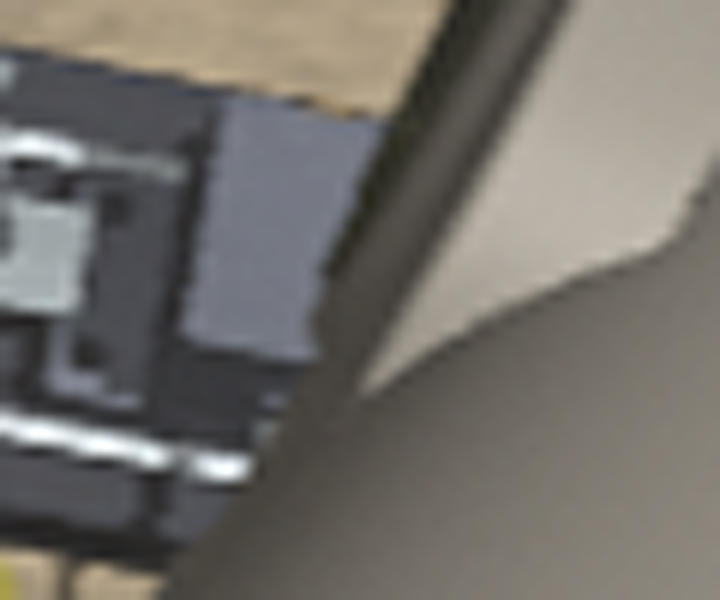

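arm_command(steps="2 0 -0.8 0;4 -0.4 -0.8 0;6 -0.8 -0.8 0;7 -1 -0.8 0;7 -1 -0.8 0")

```text
clock: 9.12
tcp_pos: [0.4846, -0.1687, 0.061]
orientation: [0.0, 0.769, 0.639, -0.001]
wrist_force: [0.3, -0.4, -1.3]
finger_gap: 0.0124
```

arm_command(steps="1.5 -0.3 0 0;3 -0.6 0 0;4 -0.75 0 0;4 -0.75 0 0")

```text
clock: 9.62
tcp_pos: [0.4887, -0.1695, 0.0611]
orientation: [0.0, 0.769, 0.639, -0.001]
wrist_force: [-0.0, 0.8, -0.4]
finger_gap: 0.0121
```

arm_command(steps="1.5 -0.3 0 0;3 -0.55 0 0;4 -0.75 0 0;4 -0.75 0 0")

```text
clock: 10.12
tcp_pos: [0.4928, -0.1702, 0.061]
orientation: [0.0, 0.769, 0.639, -0.001]
wrist_force: [-0.5, -0.5, -1.2]
finger_gap: 0.0129
```

```bash
python3 st.py; python3 - <<'E'
from workcell import *
import cv2
im=read_camera('side')[:,:,::-1]; x,y,w,h=235,120,110,80
cv2.imwrite('pics/side5.png',cv2.resize(im[y:y+h,x:x+w],None,fx=7,fy=7,interpolation=cv2.INTER_CUBIC))
E
```

```text
10.125 [ 0.4928 -0.1702  0.061 ] yawx 1.3864 z [-0.001 -0.002 -1.   ] q [-0.486  0.328 -0.376  0.867 -0.002 -0.301] F [-0.5 -0.5 -1.2] gap 0.0129
```

View pics/side5.png

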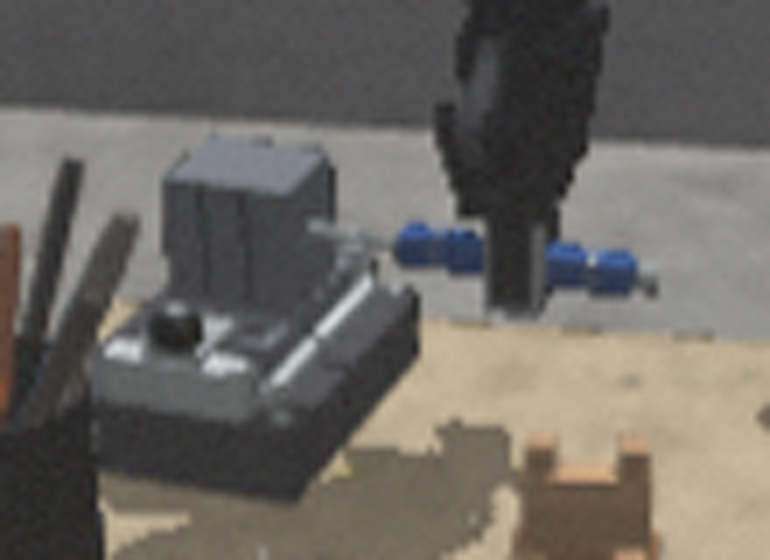

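The shank tip (crop (312,225)) disappears at the middle of the near face with ~35 mm still showing and no force, so it's in the bore. I'll continue to pin contact.

arm_command(steps="1.5 -0.3 0 0;3 -0.55 0 0;5 -0.95 0 0;6 -1.1 0 0;6 -1.1 0 0")

```text
clock: 10.8
tcp_pos: [0.4961, -0.1706, 0.0604]
orientation: [-0.002, 0.769, 0.639, -0.002]
wrist_force: [-8.0, 1.1, 1.6]
finger_gap: 0.0122
```

Pin contact: 8 N axially, almost no lateral force. Pushing.

arm_command(steps="4 -0.8 0.5 0;8 -1.5 0.5 0;12 -2.3 0.5 0;15 -2.8 0.5 0;18 -3.4 0.5 0;20 -3.8 0.5 0;20 -3.8 0.5 0")

```text
clock: 11.68
tcp_pos: [0.5136, -0.1738, 0.0603]
orientation: [-0.004, 0.77, 0.639, -0.004]
wrist_force: [-7.3, 0.4, 1.6]
finger_gap: 0.0124
```

```bash
python3 st.py; python3 - <<'E'
from workcell import *
import cv2
im=read_camera('side')[:,:,::-1]; x,y,w,h=235,120,110,80
cv2.imwrite('pics/side6.png',cv2.resize(im[y:y+h,x:x+w],None,fx=7,fy=7,interpolation=cv2.INTER_CUBIC))
E
```

```text
11.675 [ 0.5136 -0.1738  0.0603] yawx 1.3852 z [-0.011  0.    -1.   ] q [-0.472  0.371 -0.312  0.897 -0.005 -0.286] F [-7.3  0.4  1.6] gap 0.0124
```

View pics/side6.png

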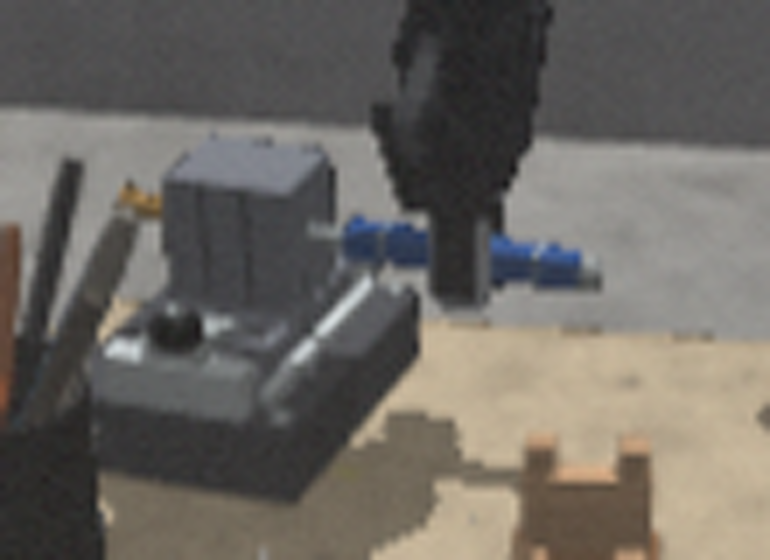

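arm_command(steps="4 -0.8 0.5 0;8 -1.5 0.5 0;11 -2.1 0.5 0;13 -2.4 0.5 0;13 -2.4 0.5 0")

```text
clock: 12.35
tcp_pos: [0.524, -0.1756, 0.0602]
orientation: [-0.006, 0.77, 0.638, -0.006]
wrist_force: [-7.7, 0.9, 1.6]
finger_gap: 0.0126
```

```bash
python3 st.py; python3 - <<'E'
from workcell import *
import cv2
im=read_camera('side')[:,:,::-1]; x,y,w,h=245,125,80,60
cv2.imwrite('pics/side7.png',cv2.resize(im[y:y+h,x:x+w],None,fx=10,fy=10,interpolation=cv2.INTER_CUBIC))
E
```

```text
12.35 [ 0.524  -0.1756  0.0602] yawx 1.3847 z [-0.016  0.001 -1.   ] q [-0.465  0.393 -0.279  0.914 -0.006 -0.279] F [-7.7  0.9  1.6] gap 0.0126
```

View pics/side7.png

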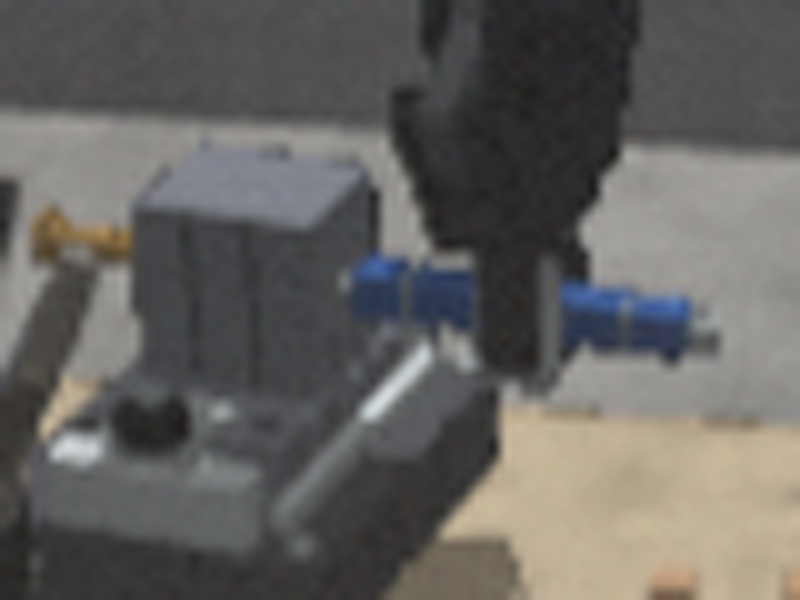

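arm_command(steps="2 -0.4 0.3 0;4 -0.7 0.3 0;5 -0.9 0.3 0;5 -0.9 0.3 0;5 -0.9 0.3 0")

```text
clock: 13.02
tcp_pos: [0.5265, -0.1759, 0.06]
orientation: [-0.007, 0.77, 0.638, -0.007]
wrist_force: [-7.3, 0.2, 3.8]
finger_gap: 0.0127
```

```bash
python3 st.py; python3 - <<'E'
from workcell import *
import cv2
im=read_camera('side')[:,:,::-1]; x,y,w,h=245,125,80,60
cv2.imwrite('pics/side8.png',cv2.resize(im[y:y+h,x:x+w],None,fx=10,fy=10,interpolation=cv2.INTER_CUBIC))
E
```

```text
13.025 [ 0.5265 -0.1759  0.06  ] yawx 1.3842 z [-0.021  0.002 -1.   ] q [-0.463  0.401 -0.267  0.922 -0.007 -0.277] F [-7.3  0.2  3.8] gap 0.0127
```

View pics/side8.png

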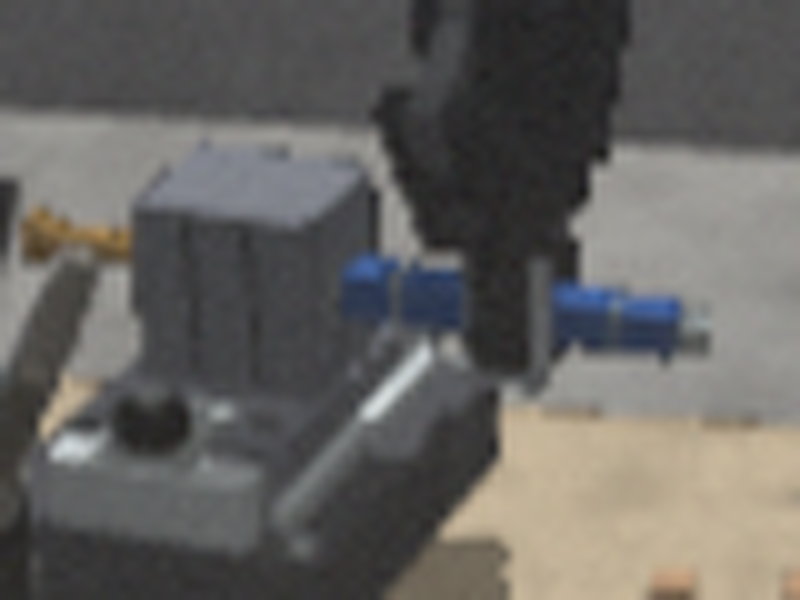

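```bash
python3 - <<'E'
from h import *
u=np.array([np.cos(.185),-np.sin(.185)]);v=np.array([-u[1],u[0]])
def col(t,off,z,lat): return (proj('side',[np.r_[np.array(t)+off*u+lat*v,z]])[0]-[245,125]+.5)*10-.5
for off in(.044,.0455,.047): print(off,col((.5265,-.1759),off,.078,.007))
print('tip st5', [(col((.4548,-.165),L,.0774,0)+.5)/10+[245,125] for L in(.0895,.091,.0925)])
# shank entry pts
b=np.array([.4548,-.165])
for adv in (28,30,32): print(adv,(proj('side',[np.r_[b+(.091+adv/1e3)*u+.0015*v,.078]])))
# block near face vertical edges top z .102, corners
for adv in (28,30,32):
  f=b+(.091+adv/1e3)*u+.0015*v
  print(adv,[(col(f,0,.102,l)) for l in(.023,-.023)])
E
```

```text
0.044 [354.81163286 295.38329633]
0.0455 [349.45942824 294.62310521]
0.047 [344.11134589 293.86349959]
tip st5 [array([291.50430425, 154.78143044]), array([290.96549688, 154.70542728]), array([290.427104  , 154.62948259])]
28 [[280.26528374 152.80304444]]
30 [[279.55674901 152.70308128]]
32 [[278.8489365  152.60322001]]
28 [array([320.88710023, 229.82861285]), array([386.69072985, 165.9234529 ])]
30 [array([313.59644352, 228.82504811]), array([379.63961245, 164.98980755])]
32 [array([306.31345346, 227.82253869]), array([372.59563244, 164.05710727])]
```

arm_command(steps="2 -0.4 0.2 0;3.5 -0.6 0.2 0;3.5 -0.6 0.2 0;3.5 -0.6 0.2 0")

```text
clock: 13.58
tcp_pos: [0.5273, -0.1759, 0.0597]
orientation: [-0.009, 0.77, 0.638, -0.009]
wrist_force: [-8.1, 0.3, 3.6]
finger_gap: 0.0124
```

The punch is in to within ~2 mm of the handle, and the brass pin has moved well out of the far face. Drawing straight back.

arm_command(steps="-4 0.75 0.3 0;-10 1.9 0.6 0;-16 3 0.8 0;-24 4.5 0.8 0;-32 6 0.8 0;-40 7.5 0.8 0;-48 9 0.8 0;-56 10.5 0.8 0;-64 12 0.8 0;-72 13.5 0.8 0;-78 14.6 0.8 0;-78 14.6 0.8 0")

```text
clock: 15.08
tcp_pos: [0.4488, -0.1612, 0.0605]
orientation: [-0.01, 0.77, 0.638, -0.009]
wrist_force: [0.8, 0.2, -1.1]
finger_gap: 0.0126
```

```bash
python3 st.py; python3 - <<'E'
from workcell import *
import cv2
im=read_camera('side')[:,:,::-1]; x,y,w,h=235,120,110,80
cv2.imwrite('pics/side9.png',cv2.resize(im[y:y+h,x:x+w],None,fx=7,fy=7,interpolation=cv2.INTER_CUBIC))
E
```

```text
15.075 [ 0.4488 -0.1612  0.0605] yawx 1.3835 z [-0.026  0.003 -1.   ] q [-0.507  0.271 -0.458  0.865 -0.01  -0.32 ] F [ 0.8  0.2 -1.1] gap 0.0126
```

View pics/side9.png

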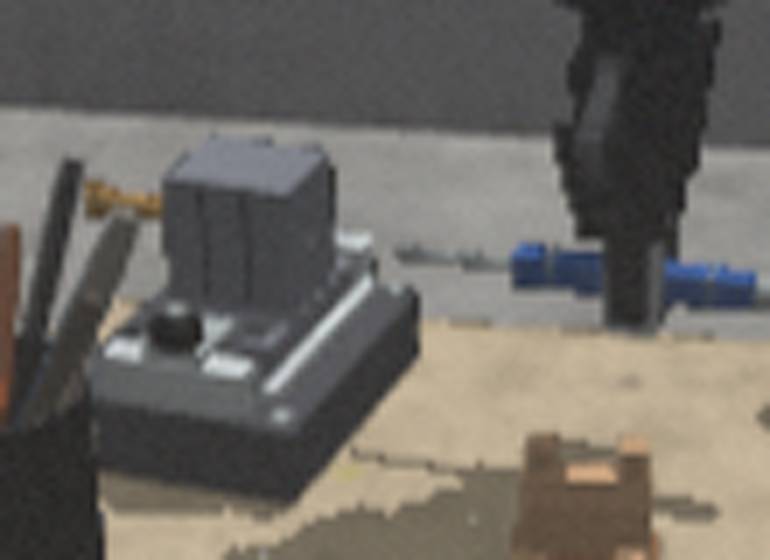

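Pin stays out (brass at crop ~(120,198)), and the punch is clear with no slip in the grip. Returning to the cradle.

arm_command(steps="0 0 25 0;0 0 50 0;0 5 55 0.17;0 15 55 0.34;0 30 55 0.51;1 45 55 0.68;2 60 55 0.85;3 75 55 1.02;4 90 55 1.19;5 105 55 1.36;6.6 119 55 1.53;6.6 119 55 1.7;6.6 119 55 1.8245;6.6 119 55 1.8245;6.6 119 30 1.8245;6.6 119 5 1.8245;6.6 119 -12 1.8245;6.6 119 -12 1.8245")

```text
clock: 17.38
tcp_pos: [0.4548, -0.0422, 0.0475]
orientation: [-0.0, -0.032, 0.999, -0.012]
wrist_force: [-0.3, 0.1, -1.7]
finger_gap: 0.0124
```

```bash
python3 st.py; python3 - <<'E'
from workcell import *
import cv2
im=read_camera('side')[:,:,::-1]; x,y,w,h=280,140,90,80
cv2.imwrite('pics/side10.png',cv2.resize(im[y:y+h,x:x+w],None,fx=7,fy=7,interpolation=cv2.INTER_CUBIC))
E
```

```text
17.375 [ 0.4548 -0.0422  0.0475] yawx -3.0773 z [ 0.001 -0.025 -1.   ] q [-0.253  0.231 -0.553  0.78  -0.024 -1.888] F [-0.3  0.1 -1.7] gap 0.0124
```

View pics/side10.png

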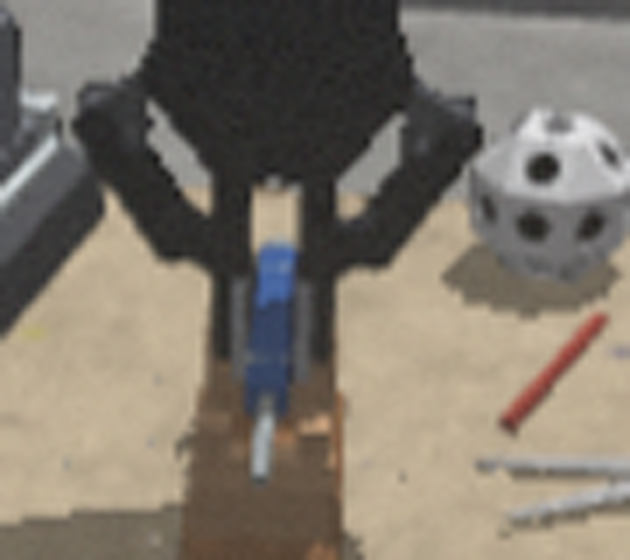

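arm_command(steps="0.5 -0.5 -6 0;0.5 -0.5 -12 0;0.5 -0.5 -15 0;0.5 -0.5 -16.5 0;0.5 -0.5 -16.5 0")

```text
clock: 18.05
tcp_pos: [0.4561, -0.0428, 0.0319]
orientation: [0.001, -0.032, 0.999, -0.013]
wrist_force: [0.2, -0.1, -1.9]
finger_gap: 0.0123
```

arm_command(steps="-0.5 0.3 -0.8 0;-0.5 0.3 -1.5 0;-0.5 0.3 -1.5 0")

```text
clock: 18.42
tcp_pos: [0.4558, -0.0426, 0.0308]
orientation: [0.001, -0.032, 0.999, -0.013]
wrist_force: [-1.8, -0.1, 3.1]
finger_gap: 0.0123
```

Seated (contact ~5 N upward). Opening in place.

arm_command(steps="0 0 0 0;0 0 0 0;0 0 0 0;0 0 0 0;0 0 0 0;0 0 0 0;0 0 0 0", fingers=1)

```text
clock: 19.3
tcp_pos: [0.4558, -0.0426, 0.0308]
orientation: [0.001, -0.032, 0.999, -0.013]
wrist_force: [0.3, -0.1, -0.3]
finger_gap: 0.0855
```

arm_command(steps="0 0 15 0;0 0 35 0;0 0 60 0;0 0 100 0;0 0 150 0;0 -50 180 0;0 -100 180 0;0 -150 180 0;0 -200 180 0;0 -250 180 0;0 -300 180 0;0 -300 180 0")

```text
clock: 20.8
tcp_pos: [0.4554, -0.346, 0.2101]
orientation: [0.001, -0.03, 0.999, -0.013]
wrist_force: [0.0, -0.3, 0.4]
finger_gap: 0.0852
```

```bash
python3 st.py; python3 - <<'E'
from workcell import *
import cv2
a=read_camera('side')[:,:,::-1]; b=read_camera('top')[:,:,::-1]
cv2.imwrite('pics/side11f.png',a);cv2.imwrite('pics/top11f.png',b)
cv2.imwrite('pics/side11.png',cv2.resize(a[120:270,200:400],None,fx=4,fy=4,interpolation=cv2.INTER_CUBIC))
cv2.imwrite('pics/top11.png',cv2.resize(b[185:225,285:360],None,fx=10,fy=10,interpolation=cv2.INTER_CUBIC))
for n in('side','top'):
    for t in('tub','sleeve','perf_solid','punch'):
        print(n,t,[(x['score'],x['box']) for x in trace(n,t)[:1]])
E
```

```text
20.8 [ 0.4554 -0.346   0.2101] yawx -3.0811 z [ 0.002 -0.026 -1.   ] q [-0.781  0.298 -0.027  1.226 -0.017 -2.413] F [ 0.  -0.3  0.4] gap 0.0852
side tub [(0.71, [209.3, 230.8, 46.6, 49.1])]
side sleeve [(0.56, [310.7, 262.4, 26.8, 37.6])]
side perf_solid [(0.57, [349.0, 156.1, 22.1, 24.6])]
side punch [(0.46, [315.4, 179.5, 6.5, 27.8])]
top tub [(0.73, [218.8, 134.9, 40.3, 31.8])]
top sleeve [(0.61, [210.2, 213.2, 22.3, 16.2])]
top perf_solid [(0.84, [394.4, 231.3, 29.1, 26.5])]
top punch [(0.67, [293.5, 197.9, 58.9, 9.5])]
```

View pics/side11.png

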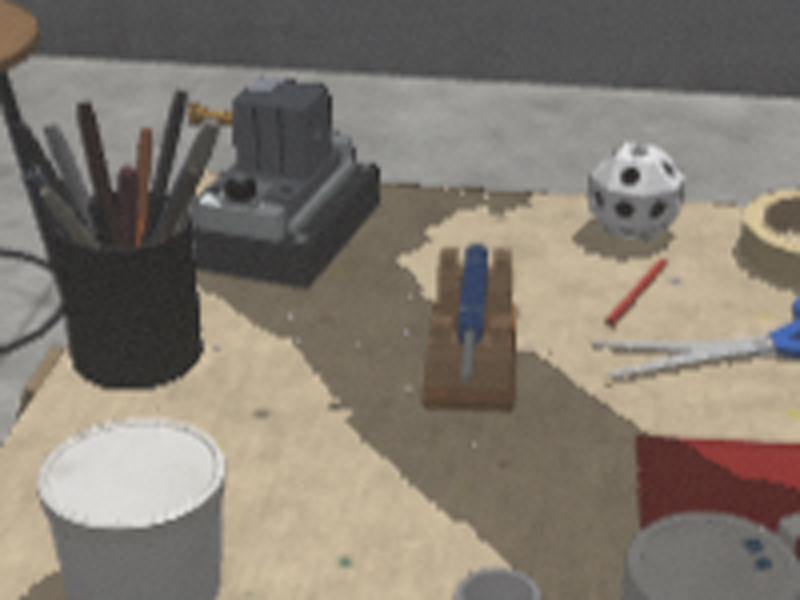

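View pics/top11.png

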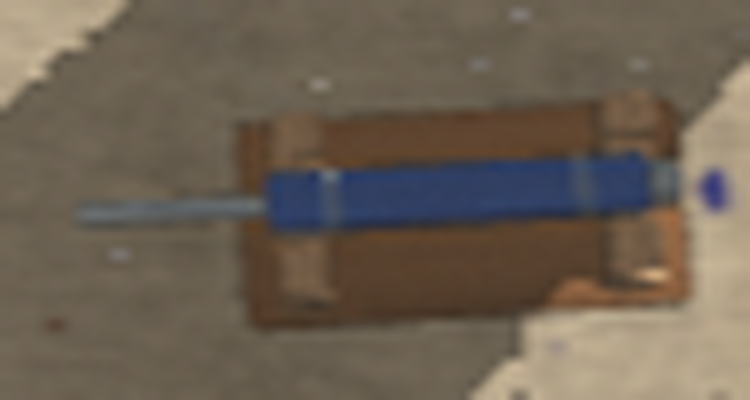

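View pics/top11f.png

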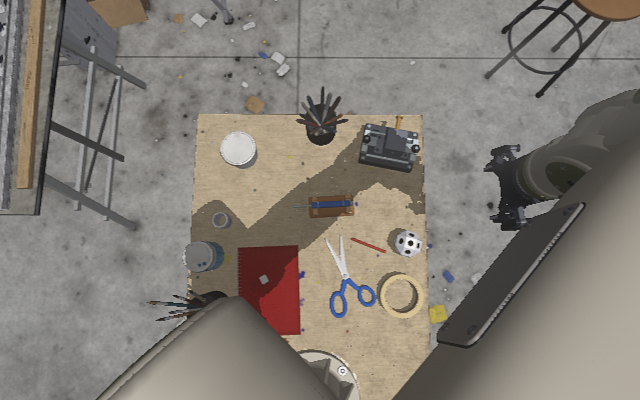

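```bash
python3 - <<'E'
from h import *
import cv2
u=np.array([np.cos(.185),-np.sin(.185)])
f=np.array([.4548,-.165])+(.091+.0307)*u+.0015*np.array([-u[1],u[0]])
for t in (.033,.036,.039): 
  for n,o in(('side',(235,135)),('top',(380,105))): print(t,n,(proj(n,[np.r_[f+(.052+t)*u,.078]])[0]-o+.5)*12-.5)
a=cv2.imread('pics/side11f.png')[135:175,235:295];b=cv2.imread('pics/top11f.png')[105:145,380:420]
cv2.imwrite('pics/z.png',np.hstack([cv2.resize(a,None,fx=8,fy=8),cv2.resize(b,None,fx=8,fy=8)]))
E
```

```text
0.033 side [183.82452792 167.66065498]
0.033 top [221.15571946 168.58122443]
0.036 side [171.6258421 165.9396113]
0.036 top [223.56446343 154.46518829]
0.039 side [159.4453908  164.22114022]
0.039 top [225.97079597 140.36328397]
```

View pics/z.png

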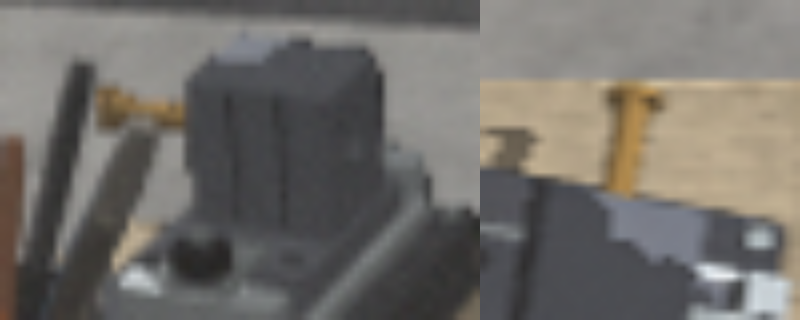

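```bash
python3 -c "
from workcell import *
print(hand_in(), get_state()['clock'])"
```

```text
the job is handed in; nothing more can be done
the job is handed in; nothing more can be done
```

The pin is driven out to the far side, the punch is back in its cradle and released, and the job is handed in. It took about 21 s on the robot's clock.

- **Finding the bore:** I located it by sight from the block's top edges and corrected that by about 1.5 mm using the punch tip in the same picture. The tip went in without touching the face and met the pin about 11 mm deep.
- **Driving the pin:** it slid against about 8 N. I stopped with an estimated 1–2.5 mm between handle and face, without feeling the handle touch. The final pictures put the pin's travel at about 35–36 mm. That comes from rough pixel measurements, good to 1–2 mm at best.
- **Drawing out:** the gripper tilted about 1.5° while pushing and stayed tilted. This put about 4 N sideways on the punch at the end of the push. The punch did not slip in the grip.
- **Punch in the cradle:** the last top picture shows it at the same pixels as at the start. The gripper is open and clear of everything.
- **Bystanders:** the tub, sleeve and perforated solid look unmoved. I compared them with the first pictures by eye, not by exact measurement.

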